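Stack the felt wheels on the sloping rack

TASK

Put away the two white felt polishing wheels on the sloping wooden wheel rack: lay one flat on the middle of the sloping deck with its rim against the backstop at the low end, and lay the other flat squarely on top of it, also with its rim against the backstop. Either one may be underneath; leave the bristle wheel where it lies.

Things in the scene. Friction and masses are not known exactly. Their poses are not given: they have to be found in the camera images.
- felt_wheel_a: white felt polishing wheel: a flat round disc with a small tan hub, 60 mm across, 12 mm thick (14 at the hub), about 25 g, rigid enough to grip by its rim across the diameter; at the start it lies flat on the bench. Origin: centre of its underside; z is its axis, up out of the top face. The other felt wheel is identical.
- felt_wheel_b: white felt polishing wheel: a flat round disc with a small tan hub, 60 mm across, 12 mm thick (14 at the hub), about 25 g, rigid enough to grip by its rim across the diameter; at the start it lies flat on the bench. Origin: centre of its underside; z is its axis, up out of the top face. The other felt wheel is identical.
- bristle_wheel: dark round bristle wheel with a wooden hub, 70 mm across, 17 mm thick, lying flat near the felt wheels; it is to be left alone. Origin: centre of its underside. Keep clear of the big polishing motor to the left behind the wheels (about x 0.43 to 0.67, y 0.25 to -0.27, 0.26 m high; its thin spindle points at the rack).
- deck: plywood deck of the rack, a fixed stand: 100 mm up the slope, 100 wide, no sides; rises 18 degrees away from the robot. Backstop across its low near end: 32 mm high, 8 thick, square to the deck. Origin: on the deck at the foot of the backstop, mid-width, 25 mm over the bench; x up the slope, y across, z square out of the deck. A wheel touching the backstop has x = 30 mm. Felt may stick on it.
There are look-alikes about, which are no part of the job. What is shaped like the felt_wheel_b but orange, pink or turquoise is not meant.

How it is judged:
By the outcome, as a careful person would: the job done as asked, in the order asked, and still so for the second after the job is handed in, with the robot touching nothing.
It also fails if it takes over 61 s, if anything falls off the work surface, if the arm or the gripper's body presses on something with over 40 N, if the wrist force passes 120 N, or if a joint passes its speed limit or range.

ROBOT

A 6-joint arm with a two-finger parallel gripper is mounted at the origin on a cart in front of the work surface, level with it; the furniture and walls round the work are solid. World frame = base frame: x ahead of the robot, y to its left, z up, the work surface at z = 0. Lengths are in m, angles in rad, forces in N, time in s.
With the tool pointing down it reaches from about 0.35 to 0.775 m from the base axis. Payload 7.3 kg.
Tool frame: the origin (TCP) lies at the very end of the fingers, on their centre line; the grasp point (between the pads) lies 19 mm behind it; z points along the fingers, y is the line along which they close (so a half turn about z gives the same grasp; the last joint's range is limited). The gripper opens to 92 mm and grips with 3 to 60 N. Pads are 19 mm wide; open, the fingers measure 130 mm over their backs; the gripper's body (75 mm by 190 mm) begins 47 mm behind the grasp point.
Start: joints at [-1.377, 0.342, 1.524, -0, 1.275, -0.146], TCP at [0.175, -0.495, 0.227] pointing down, gripper open.
Joint ranges: [-2.53, 2.53], [-0.77, 2.02], [0.04, 2.7], [-1, 4.14], [0.28, 2.66], [-3.11, 3.11]. Speed limits (rad/s): [2.57, 2.57, 3.14, 3.14, 3.14, 3.14].

INTERFACE

Orientations are given as [roll, pitch, yaw] about the fixed x, y, z axes, in that order (R = Rz(yaw) Ry(pitch) Rx(roll)).
In Python, from cell import observe, read_camera, get_calibration, hand_in, search_frame gives the robot as it stands.
- The arm moves only by the tool step_arm, never from a script. Its argument "commands" is a list of rows, each an object with "translation": the shift along the tool's x, y, z in mm, a list of three; "roll": the turn about the tool's z in rad. In form: [{"translation": [x, y, z], "roll": roll}, ...]. A call has 1 to 20 rows; each row shifts and turns the commanded pose from where the row before left it, along the tool's axes as they then stand; what a row does not reach is not made up. A row lasts 1/12 s, in which the tool goes at most 41.7 mm and 7.16 degrees, less where a joint would pass 70% of its speed; a pose out of reach is approached as far as the arm can. A call is refused whole if a number of a shift passes 41.7 or a number of a turn 0.125, either way. A call with a gripper value outside its range is refused whole. "fingers" is the opening, from 0 (shut) to 1 (fully open), set as the call begins (left out, the last holds). The fingers move at their own pace and stop on an object; "grip_force" is the grip in N (left out, the last holds). Time passes only in rows, so rows that do not move let the fingers close. It gives the time, the measured TCP pose, the force, the opening and the grip force at its end, in the units of the state.
- observe(): the state, without advancing time (a new reading comes with each control period).
- read_camera(name): name is "side" or "top"; returns the picture (480x640x3 uint8, red, green, blue); there is no depth.
- get_calibration(name): a dict with "camera_matrix" (3x3 intrinsics, pixels), "world_from_camera" (4x4, takes a point from camera to world coordinates). Camera axes: x right, y up, looking along -z (the intrinsics and any distortion apply to the point x, -y, -z); pixel columns grow to the right and rows downward; lengths in m; the calibration is good to about 2 mm. A picture is of the moment at which its call begins. get_calibration takes no time and is no camera call.
- hand_in(): hands the job in; it is judged then, once.
Trained networks look in the newest picture that a camera, given by its name, has taken for a name from the list of things; names that differ only in an ending like _2 or _b are one class to them, and where a whole thing is asked for, a point or a joint stands for the part that bears it (a point fixed in the world has none). Each returns a list of dicts, best first, with "confidence" (0 to 1); they miss things now and then, are a little off and sometimes report something else, mostly with a low value. They report only what shows in the picture. A call takes as long as a camera call. They do not tell look-alikes from the thing itself.
- search_frame(camera, name): "at" ([x, y, z] in m, in world coordinates, good to about 4 mm: the middle of the surface that is visible of it).
The state is a dict: "time": time; "qpos": joint angles; "qvel": joint speeds; "joint_efforts": joint torques, N m; "tool_pos": TCP position; "tool_rot": TCP orientation; "contact_force": force on the tool from outside, world axes, zero at the start; "torque": the same for the moment, N m; "opening": finger opening in m; "grip_force": force on a finger pad.
Only numpy, scipy, OpenCV 4.12 (cv2) and the standard library are available. Lean on these libraries where they do the work, as an engineer would, in place of code of your own. Each camera call takes 0.05 s, during which the arm holds its last target. There are 200 camera calls.

## Working session

There is one attempt and no reset: what is moved stays moved. The work goes in short steps, Python scripts to look and compute and a tool call to move; the robot and the scene stay as the last step left them, time stands still between calls to the robot, and variables do not carry over. Pictures are saved under pics/ and viewed, at most 10 in all, crops included, and the job is handed in when it is done.

Besides the shell and the picture viewer there is one more tool, called after "Call:" as name(argument=value, ...) on one line, values as JSON. step_arm: Moves the arm, as the interface text tells. Its arguments: {"type":"object","properties":{"commands":{"type":"array"},"fingers":{"type":"number"},"grip_force":{"type":"number"}},"required":["commands"]}

```bash
mkdir -p pics; ls; python3 - <<'E'
from cell import *
import cv2, numpy as np
for c in ("top","side"):
    im=read_camera(c); cv2.imwrite(f"pics/{c}0.png",im[:,:,::-1])
    k=get_calibration(c); print(c,np.round(k["camera_matrix"],1).tolist(),np.round(k["world_from_camera"],3).tolist(),[x for x in k if x not in("camera_matrix","world_from_camera")])
    for n in ("felt_wheel_a","bristle_wheel","deck"):
        print(n,[(np.round(d["at"],3).tolist(),round(d["confidence"],2)) for d in search_frame(c,n)])
o=observe();print(o["time"],o["tool_pos"],o["tool_rot"],o["opening"])
E
```

```text
pics
top [[465.2, 0.0, 311.7], [0.0, 465.2, 247.6], [0.0, 0.0, 1.0]] [[0.008, 0.993, -0.115, 0.375], [-0.999, 0.012, 0.031, -0.272], [0.032, 0.114, 0.993, 0.876], [0.0, 0.0, 0.0, 1.0]] []
felt_wheel_a [([0.408, -0.177, 0.014], 0.98), ([0.586, -0.514, 0.009], 0.73), ([0.345, -0.299, 0.015], 0.67), ([0.342, -0.053, 0.01], 0.58)]
bristle_wheel [([0.429, -0.411, 0.009], 0.59)]
deck [([0.564, -0.371, 0.044], 0.97)]
side [[538.4, 0.0, 316.6], [0.0, 538.4, 240.7], [0.0, 0.0, 1.0]] [[0.903, 0.294, -0.313, 0.12], [-0.429, 0.583, -0.69, -1.046], [-0.02, 0.757, 0.653, 0.778], [0.0, 0.0, 0.0, 1.0]] []
felt_wheel_a [([0.453, -0.302, 0.015], 0.9), ([0.578, -0.517, 0.012], 0.86), ([0.351, -0.065, 0.012], 0.83), ([0.346, -0.308, 0.012], 0.77), ([0.406, -0.186, 0.01], 0.66)]
bristle_wheel [([0.419, -0.419, 0.008], 0.87)]
deck [([0.557, -0.376, 0.037], 0.6)]
0.4 [ 0.17496535 -0.49492793  0.2266218 ] [-3.14138515e+00 -8.89745097e-06  3.39762297e-01] 0.09211024355185253
```

View pics/top0.png

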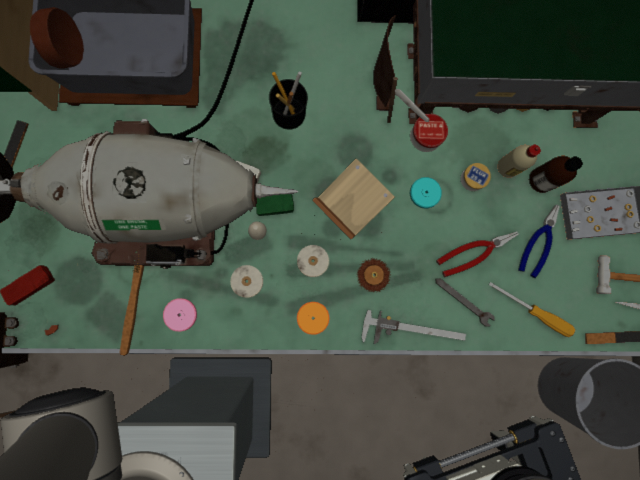

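View pics/side0.png

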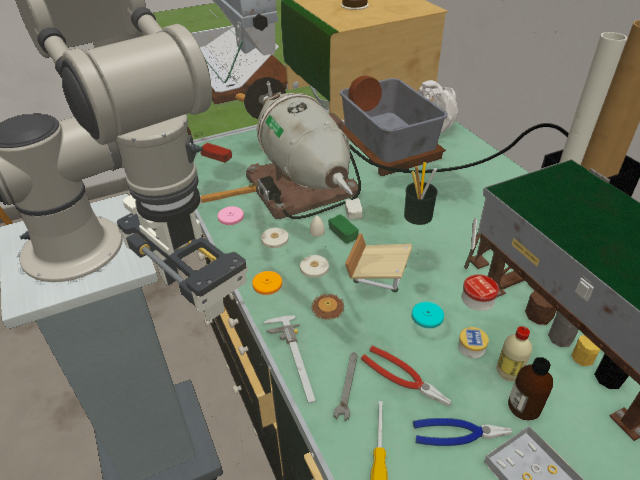

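Two white wheels sit at top (246,281) and (313,261). The look-alikes are orange (313,318), pink (180,315) and turquoise (426,193), and the bristle wheel is at (374,275). By the description I choose the two white ones. The rack is at (354,198), turned about -45°, with its backstop on the lower-left edge. Next are close crops of both views.

```bash
python3 - <<'E'
import cv2, numpy as np
a=cv2.imread("pics/top0.png")[145:305,215:405]; b=cv2.imread("pics/side0.png")[215:315,250:420]
cv2.imwrite("pics/crop_t.png",cv2.resize(a,None,fx=4,fy=3.75*16/15,interpolation=cv2.INTER_CUBIC)[:600])
cv2.imwrite("pics/crop_s.png",cv2.resize(b,None,fx=4,fy=4,interpolation=cv2.INTER_CUBIC))
E
```

```text
(no output)
```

View pics/crop_t.png

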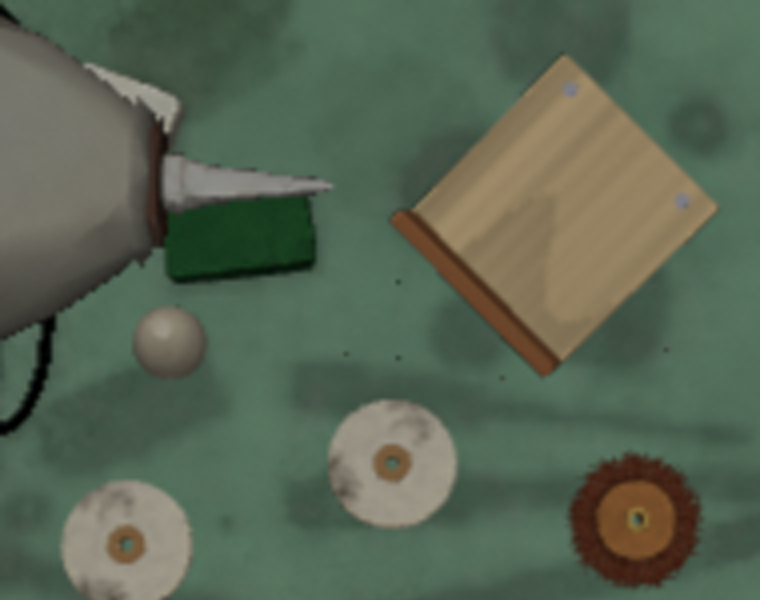

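View pics/crop_s.png

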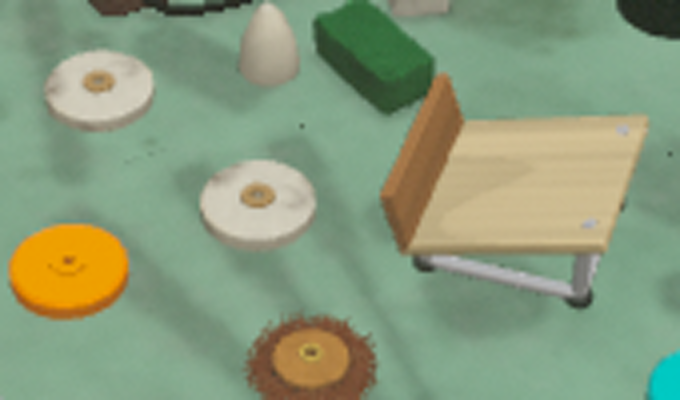

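The crops show both white wheels whole and clear. In crop pixels, the hubs are at top (126,544) and (392,463), and side (98,82) and (257,195). The deck's far corners are at top (568,55) and (717,208). I'll fit positions from these.

```bash
cat > h.py <<'E'
import numpy as np
from scipy.optimize import least_squares
from scipy.spatial.transform import Rotation as R
from cell import get_calibration
C={c:get_calibration(c) for c in("top","side")}
def proj(c,P):
    T=np.linalg.inv(C[c]["world_from_camera"]); p=np.atleast_2d(P)@T[:3,:3].T+T[:3,3]
    p=p*[1,-1,-1]; q=p@C[c]["camera_matrix"].T; return q[:,:2]/q[:,2:]
def onz(c,uv,z):
    M=C[c]["world_from_camera"]; d=np.linalg.solve(C[c]["camera_matrix"],[*uv,1])*[1,-1,-1]; d=M[:3,:3]@d
    return M[:3,3]+d*(z-M[2,3])/d[2]
def deckT(p): return R.from_euler("z",p[2])*R.from_euler("y",-np.radians(18)), np.array([p[0],p[1],.025])
E
python3 - <<'E'
from h import *
o={"top":(215,145),"side":(250,215)}
f=lambda c,P:(np.array(P)+.5)/4-.5+o[c]
for n,t,s in(("A",(126,544),(98,82)),("B",(392,463),(257,195))):
    print(n,onz("top",f("top",t),.014).round(4),onz("side",f("side",s),.014).round(4))
M={"top":{(.1,.05,0):(568,55),(.1,-.05,0):(717,208),(0,.05,0):(414,210),(0,-.05,0):(567,358),(-.008,.05,.032):(391,214),(-.008,-.05,.032):(546,376)},
"side":{(.1,.05,0):(648,117),(.1,-.05,0):(606,248),(0,.05,0):(463,122),(0,-.05,0):(412,250),(-.008,.05,.032):(441,75),(-.008,-.05,.032):(384,193)}}
for cs in(("top",),("side",),("top","side")):
    def r(p):
        Q,t=deckT(p); return np.concatenate([(proj(c,Q.apply(np.array(list(M[c])))+t)-f(c,list(M[c].values()))).ravel() for c in cs])
    s=least_squares(r,[.53,-.34,-.75]); print(cs,s.x.round(4),s.fun.round(1))
Q,t=deckT(s.x);print("target",Q.apply([.03,0,0])+t, Q.apply([0,0,1]))
E
```

```text
A [ 0.4122 -0.1783  0.014 ] [ 0.4101 -0.18    0.014 ]
B [ 0.4509 -0.3005  0.014 ] [ 0.4498 -0.3016  0.014 ]
('top',) [ 0.5344 -0.3447 -0.7958] [-0.1 -1.2  1.4 -0.3  0.1 -0.9 -0.7  0.5 -0.4  1.2 -0.4  0.5]
('side',) [ 0.5333 -0.3463 -0.7907] [ 0.7 -0.4 -0.  -0.4  1.2 -0.1  0.1 -0.6 -0.8 -0.1 -1.1  1.5]
('top', 'side') [ 0.5341 -0.3451 -0.7939] [ 0.1 -1.   1.6 -0.3  0.3 -0.6 -0.4  0.7 -0.1  1.5 -0.1  0.7  0.8 -0.8
 -0.1 -0.8  1.3 -0.5  0.1 -1.1 -0.7 -0.6 -1.1  0.9]
target [ 0.5540891  -0.3654767   0.03427051] [-0.2166498   0.22035055  0.95105652]
```

Call:
step_arm(commands=[{"translation": [0,0,0],"roll": 0.1134},{"translation": [0,0,0],"roll": 0.1134},{"translation": [0,0,0],"roll": 0.1134},{"translation": [0,0,0],"roll": 0.1134},{"translation": [0,0,0],"roll": 0.1134},{"translation": [0,0,0],"roll": 0.1134},{"translation": [0,0,0],"roll": 0.1134},{"translation": [0,0,0],"roll": 0.1134},{"translation": [0,0,0],"roll": 0.1134},{"translation": [0,0,0],"roll": 0.1134},{"translation": [5.5,-33.2,0],"roll": 0},{"translation": [5.5,-33.2,0],"roll": 0},{"translation": [5.5,-33.2,0],"roll": 0},{"translation": [5.5,-33.2,0],"roll": 0},{"translation": [5.5,-33.2,0],"roll": 0},{"translation": [5.5,-33.2,0],"roll": 0},{"translation": [5.5,-33.2,0],"roll": 0},{"translation": [5.5,-33.2,0],"roll": 0},{"translation": [5.5,-33.2,0],"roll": 0},{"translation": [5.5,-33.2,0],"roll": 0}], fingers=1, grip_force=5)

```text
time: 2.07
tool_pos: [0.4516, -0.3003, 0.2268]
tool_rot: [3.142, -0.0, -0.794]
contact_force: [0.1, 0.4, 0.3]
opening: 0.0918
grip_force: 0.0
```

```bash
cat > go.py <<'E'
import sys,numpy as np
from cell import observe
# tool-frame mm and roll from the present pose to x y z yaw
def go(x,y,z,yaw=None):
    o=observe(); w=o["tool_rot"][2]; d=(np.array([x,y,z])-o["tool_pos"])*1000
    X=np.array([np.cos(w),np.sin(w),0]);Y=np.array([np.sin(w),-np.cos(w),0])
    print("t",round(o["time"],2),"tool mm",(d@X).round(1),(d@Y).round(1),(-d[2]).round(1),"roll",None if yaw is None else round(-(yaw-w),3),"pose",np.round(o["tool_pos"],4),np.round(o["tool_rot"],3),"F",np.round(o["contact_force"],1),"op",round(o["opening"],4),"q6",round(o["qpos"][5],2))
if __name__=="__main__": go(*map(float,sys.argv[1:]))
E
python3 go.py .4505 -.301 .004 -.794
```

```text
t 2.07 tool mm -0.3 1.3 222.8 roll -0.0 pose [ 0.4516 -0.3003  0.2268] [ 3.142 -0.    -0.794] F [0.1 0.4 0.3] op 0.0918 q6 1.64
```

Call:
step_arm(commands=[{"translation": [0,0,33],"roll": 0},{"translation": [0,0,33],"roll": 0},{"translation": [0,0,33],"roll": 0},{"translation": [0,0,33],"roll": 0},{"translation": [0,0,33],"roll": 0},{"translation": [0,0,25],"roll": 0},{"translation": [0,0,12],"roll": 0},{"translation": [0,0,10],"roll": 0},{"translation": [0,0,10],"roll": 0},{"translation": [0,0,0],"roll": 0},{"translation": [0,0,0],"roll": 0}])

```text
time: 2.98
tool_pos: [0.4505, -0.3017, 0.0049]
tool_rot: [3.142, -0.0, -0.794]
contact_force: [0.5, -0.1, -0.2]
opening: 0.092
grip_force: 0.0
```

```bash
python3 go.py .4505 -.301 .004 -.794
```

```text
t 2.98 tool mm -0.6 -0.5 0.9 roll -0.0 pose [ 0.4505 -0.3017  0.0049] [ 3.142 -0.    -0.794] F [ 0.5 -0.1 -0.2] op 0.092 q6 1.63
```

Call:
step_arm(commands=[{"translation": [0,0,1],"roll": 0},{"translation": [0,0,0],"roll": 0},{"translation": [0,0,0],"roll": 0},{"translation": [0,0,0],"roll": 0},{"translation": [0,0,0],"roll": 0},{"translation": [0,0,0],"roll": 0},{"translation": [0,0,0],"roll": 0},{"translation": [0,0,0],"roll": 0},{"translation": [0,0,0],"roll": 0},{"translation": [0,0,0],"roll": 0}], fingers=0, grip_force=5)

```text
time: 3.82
tool_pos: [0.4505, -0.3017, 0.004]
tool_rot: [3.142, -0.001, -0.794]
contact_force: [-0.3, 0.6, 4.0]
opening: 0.0598
grip_force: 5.0
```

```bash
python3 go.py .4505 -.301 .15 -.794
```

```text
t 3.82 tool mm -0.5 -0.5 -146.0 roll -0.0 pose [ 0.4505 -0.3017  0.004 ] [ 3.142e+00 -1.000e-03 -7.940e-01] F [-0.3  0.6  4. ] op 0.0598 q6 1.63
```

Call:
step_arm(commands=[{"translation": [0,0,-10],"roll": 0},{"translation": [0,0,-30],"roll": 0},{"translation": [0,0,-36],"roll": 0},{"translation": [0,0,-36],"roll": 0},{"translation": [0,0,-34],"roll": 0},{"translation": [0,0,0],"roll": 0},{"translation": [0,0,0],"roll": 0}], grip_force=6)

```text
time: 4.4
tool_pos: [0.4512, -0.3022, 0.1521]
tool_rot: [-3.141, -0.005, -0.794]
contact_force: [0.3, 0.0, -1.1]
opening: 0.0596
grip_force: 6.0
```

```bash
python3 go.py .5566 -.3680 .055 -.794
```

```text
t 4.4 tool mm 120.8 -29.1 97.1 roll -0.0 pose [ 0.4512 -0.3022  0.1521] [-3.141 -0.005 -0.794] F [ 0.3  0.  -1.1] op 0.0596 q6 1.63
```

Call:
step_arm(commands=[{"translation": [10,-2.9,0],"roll": 0},{"translation": [22,-5.2,0],"roll": 0},{"translation": [24,-6,0],"roll": 0},{"translation": [24,-6,0],"roll": 0},{"translation": [24,-6,0],"roll": 0},{"translation": [16.8,-3,0],"roll": 0},{"translation": [0,0,20],"roll": 0},{"translation": [0,0,25],"roll": 0},{"translation": [0,0,25],"roll": 0},{"translation": [0,0,15],"roll": 0},{"translation": [0,0,10],"roll": 0},{"translation": [0,0,0],"roll": 0},{"translation": [0,0,0],"roll": 0},{"translation": [0,0,0],"roll": 0}])

```text
time: 5.57
tool_pos: [0.5563, -0.3677, 0.0556]
tool_rot: [-3.141, -0.002, -0.794]
contact_force: [-0.8, -0.9, -0.8]
opening: 0.0596
grip_force: 6.0
```

```bash
python3 go.py .5566 -.3680 .039 -.794; python3 - <<'E'
from cell import *
import cv2,numpy as np
a=read_camera("side")[180:300,300:440]
cv2.imwrite("pics/s1.png",cv2.resize(a,None,fx=5,fy=5,interpolation=cv2.INTER_CUBIC)[:,:,::-1])
E
```

```text
t 5.57 tool mm 0.4 -0.1 16.6 roll -0.0 pose [ 0.5563 -0.3677  0.0556] [-3.141e+00 -2.000e-03 -7.940e-01] F [-0.8 -0.9 -0.8] op 0.0596 q6 1.67
```

View pics/s1.png

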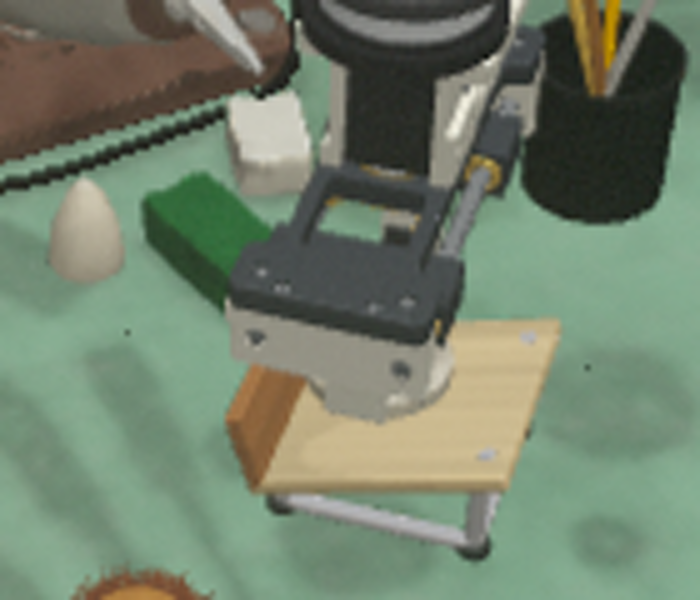

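The wheel is held over the deck at crop (380,385), between the fingers and inside the backstop. Now I lower it gently.

Call:
step_arm(commands=[{"translation": [0,0,3],"roll": 0},{"translation": [0,0,2],"roll": 0},{"translation": [0,0,2],"roll": 0},{"translation": [0,0,2],"roll": 0},{"translation": [0,0,0],"roll": 0}])

```text
time: 6.03
tool_pos: [0.5556, -0.3672, 0.0454]
tool_rot: [3.142, 0.0, -0.794]
contact_force: [0.3, 0.7, 0.2]
opening: 0.0593
grip_force: 6.0
```

Call:
step_arm(commands=[{"translation": [0,0,1],"roll": 0},{"translation": [0,0,1],"roll": 0},{"translation": [0,0,1],"roll": 0},{"translation": [0,0,1],"roll": 0},{"translation": [0,0,0],"roll": 0}])

```text
time: 6.45
tool_pos: [0.5558, -0.3673, 0.0415]
tool_rot: [3.142, 0.0, -0.794]
contact_force: [0.5, 0.9, -0.1]
opening: 0.0597
grip_force: 6.0
```

Call:
step_arm(commands=[{"translation": [0,0,1],"roll": 0},{"translation": [0,0,1],"roll": 0},{"translation": [0,0,0],"roll": 0},{"translation": [0,0,0],"roll": 0}])

```text
time: 6.78
tool_pos: [0.5559, -0.3674, 0.0398]
tool_rot: [3.142, -0.0, -0.794]
contact_force: [0.1, -0.0, -0.6]
opening: 0.0595
grip_force: 6.0
```

Call:
step_arm(commands=[{"translation": [-1,0,0.3],"roll": 0},{"translation": [-1,0,0.3],"roll": 0},{"translation": [-1,0,0.3],"roll": 0},{"translation": [-1,0,0.3],"roll": 0},{"translation": [0,0,0],"roll": 0},{"translation": [0,0,0],"roll": 0}])

```text
time: 7.28
tool_pos: [0.5528, -0.3643, 0.0385]
tool_rot: [3.141, 0.0, -0.794]
contact_force: [0.5, 0.6, -0.1]
opening: 0.0593
grip_force: 6.0
```

Call:
step_arm(commands=[{"translation": [-1,0,0.3],"roll": 0},{"translation": [-1,0,0.3],"roll": 0},{"translation": [0,0,0],"roll": 0},{"translation": [0,0,0],"roll": 0}])

```text
time: 7.62
tool_pos: [0.5519, -0.3634, 0.0382]
tool_rot: [-3.142, -0.001, -0.794]
contact_force: [1.6, -2.6, -0.0]
opening: 0.0601
grip_force: 6.0
```

Call:
step_arm(commands=[{"translation": [-1,0,0.2],"roll": 0},{"translation": [-1,0,0.2],"roll": 0},{"translation": [0,0,0],"roll": 0},{"translation": [0,0,0],"roll": 0}])

```text
time: 7.95
tool_pos: [0.5516, -0.363, 0.0386]
tool_rot: [-3.141, -0.005, -0.794]
contact_force: [4.5, -4.4, 1.4]
opening: 0.0593
grip_force: 6.0
```

```bash
python3 - <<'E'
from cell import *
import cv2,numpy as np
a=read_camera("side")[215:295,320:430]
b=read_camera("top")[150:250,300:410]
f=lambda a:cv2.resize(a,None,fx=5,fy=5,interpolation=cv2.INTER_CUBIC)[:400,:,::-1]
a=cv2.resize(a,(400,290),interpolation=cv2.INTER_CUBIC);b=cv2.resize(b,(400,364),interpolation=cv2.INTER_CUBIC)[:290]
cv2.imwrite("pics/s2.png",np.hstack([a,b])[:,:,::-1])
E
```

```text
(no output)
```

View pics/s2.png

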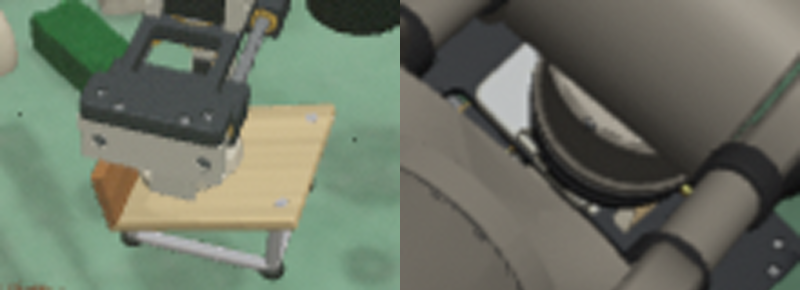

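The force is 6 N along the slope, so the rim is against the backstop, and the wheel sits low on the deck at left crop (190,185). I ease off the slope push, press down a touch and release.

Call:
step_arm(commands=[{"translation": [0.5,0,0.5],"roll": 0},{"translation": [0,0,0.5],"roll": 0},{"translation": [0,0,0],"roll": 0},{"translation": [0,0,0],"roll": 0}])

```text
time: 8.38
tool_pos: [0.5518, -0.3632, 0.0379]
tool_rot: [-3.141, -0.005, -0.794]
contact_force: [3.3, -3.5, 4.7]
opening: 0.0595
grip_force: 6.0
```

Call:
step_arm(commands=[{"translation": [0,0,0],"roll": 0},{"translation": [0,0,0],"roll": 0},{"translation": [0,0,0],"roll": 0},{"translation": [0,0,0],"roll": 0},{"translation": [0,0,0],"roll": 0},{"translation": [0,0,0],"roll": 0},{"translation": [0,0,0],"roll": 0},{"translation": [0,0,0],"roll": 0},{"translation": [0,0,-5],"roll": 0},{"translation": [0,0,-15],"roll": 0},{"translation": [0,0,-30],"roll": 0},{"translation": [0,0,-35],"roll": 0},{"translation": [0,0,-35],"roll": 0},{"translation": [0,0,-30],"roll": 0},{"translation": [0,0,-15],"roll": 0},{"translation": [0,0,0],"roll": 0}], fingers=1)

```text
time: 9.72
tool_pos: [0.5524, -0.3631, 0.2067]
tool_rot: [-3.14, -0.009, -0.794]
contact_force: [0.5, 0.1, -0.2]
opening: 0.092
grip_force: 0.0
```

```bash
python3 go.py .4112 -.1792 .2 -.306; python3 - <<'E'
from cell import *
import cv2,numpy as np
print([(n,np.round(d["at"],3).tolist()) for n in("felt_wheel_a",) for d in search_frame("side",n)])
a=read_camera("side")[205:305,320:430]
cv2.imwrite("pics/s3.png",cv2.resize(a,None,fx=5,fy=5,interpolation=cv2.INTER_CUBIC)[:,:,::-1])
E
```

```text
t 9.72 tool mm -230.1 -28.2 6.7 roll -0.488 pose [ 0.5524 -0.3631  0.2067] [-3.14  -0.009 -0.794] F [ 0.5  0.1 -0.2] op 0.092 q6 1.67
[('felt_wheel_a', [0.581, -0.519, 0.01]), ('felt_wheel_a', [0.409, -0.182, 0.008]), ('felt_wheel_a', [0.349, -0.064, 0.014]), ('felt_wheel_a', [0.344, -0.311, 0.012])]
```

View pics/s3.png

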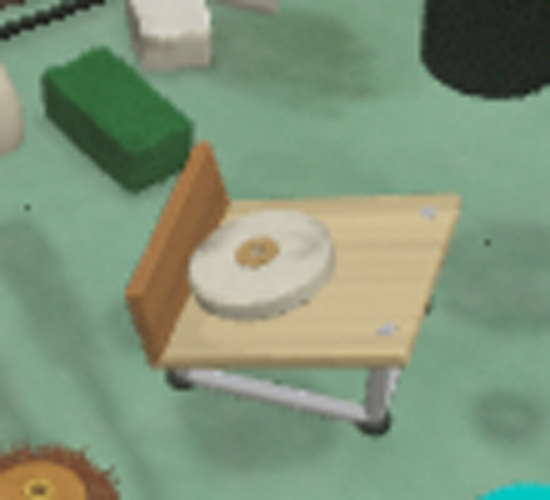

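The wheel is on the deck against the backstop with its hub at crop (257,252). I check against the model that it lies flat.

```bash
python3 - <<'E'
from h import *; import cv2
Q,t=deckT([.5341,-.3451,-.7939])
a=cv2.imread("pics/s3.png"); g=np.linspace(0,2*np.pi,60)
px=lambda P:((proj("side",Q.apply(P)+t)-[320,205]+.5)*5-.5).astype(np.int32)
c=lambda x,z,r=.03:np.c_[x+r*np.cos(g),r*np.sin(g),0*g+z]
print("hub pred",px([[.03,0,.014]]))
for z,col in((.012,(0,0,255)),(0,(255,0,0))): cv2.polylines(a,[px(c(.03,z))],True,col,1)
cv2.polylines(a,[px([[0,.05,0],[.1,.05,0],[.1,-.05,0],[0,-.05,0]])],True,(0,255,0),1)
cv2.imwrite("pics/s4.png",a)
E
```

```text
hub pred [[261 248]]
```

View pics/s4.png

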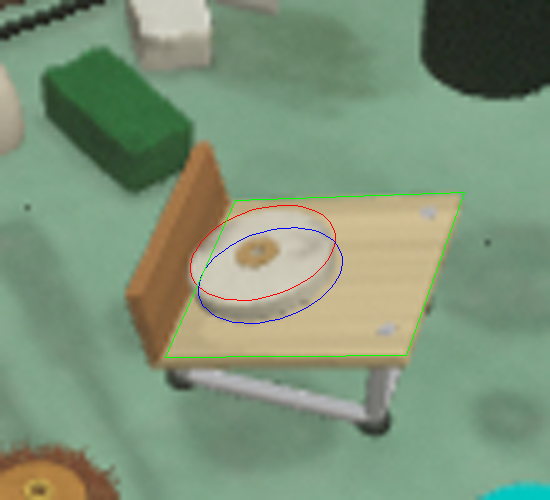

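The predicted outline fits: flat, square and against the backstop. Now wheel A, first back off towards -x, then turn.

Call:
step_arm(commands=[{"translation": [-19.8,20.1,0],"roll": 0},{"translation": [-19.8,20.1,0],"roll": 0},{"translation": [-19.8,20.1,0],"roll": 0},{"translation": [-19.8,20.1,0],"roll": 0},{"translation": [-19.8,20.1,0],"roll": 0},{"translation": [0,0,0],"roll": -0.1099},{"translation": [0,0,0],"roll": -0.1099},{"translation": [0,0,0],"roll": -0.1099},{"translation": [0,0,0],"roll": -0.1099},{"translation": [0,0,0],"roll": -0.1099},{"translation": [0,0,0],"roll": -0.1099},{"translation": [0,0,0],"roll": -0.1099},{"translation": [0,0,0],"roll": -0.1099},{"translation": [0,0,0],"roll": -0.1099},{"translation": [0,0,0],"roll": -0.1099},{"translation": [0,0,0],"roll": 0},{"translation": [0,0,0],"roll": 0}])

```text
time: 11.23
tool_pos: [0.4091, -0.3612, 0.1999]
tool_rot: [-3.139, 0.001, 0.302]
contact_force: [-0.0, 1.1, 0.0]
opening: 0.0918
grip_force: 0.0
```

```bash
python3 go.py .4112 -.1792 .004 .305
```

```text
t 11.23 tool mm 56.1 -173.1 195.9 roll -0.003 pose [ 0.4091 -0.3612  0.1999] [-3.139e+00  1.000e-03  3.020e-01] F [-0.   1.1  0. ] op 0.0918 q6 0.41
```

Call:
step_arm(commands=[{"translation": [8,-25,0],"roll": 0},{"translation": [8,-25,0],"roll": 0},{"translation": [8,-25,0],"roll": 0},{"translation": [8,-25,0],"roll": 0},{"translation": [8,-25,0],"roll": 0},{"translation": [8,-25,0],"roll": 0},{"translation": [8.1,-23.1,0],"roll": 0},{"translation": [0,0,25],"roll": 0},{"translation": [0,0,30],"roll": 0},{"translation": [0,0,30],"roll": 0},{"translation": [0,0,30],"roll": 0},{"translation": [0,0,25],"roll": 0},{"translation": [0,0,15],"roll": 0},{"translation": [0,0,5],"roll": 0},{"translation": [0,0,0],"roll": 0},{"translation": [0,0,0],"roll": 0}])

```text
time: 12.57
tool_pos: [0.4112, -0.1799, 0.0418]
tool_rot: [3.141, -0.0, 0.303]
contact_force: [-0.3, -1.0, -0.3]
opening: 0.0916
grip_force: 0.0
```

```bash
python3 go.py .4112 -.1792 .004 .305
```

```text
t 12.57 tool mm 0.2 -0.7 37.8 roll -0.002 pose [ 0.4112 -0.1799  0.0418] [ 3.141 -0.     0.303] F [-0.3 -1.  -0.3] op 0.0916 q6 0.68
```

Call:
step_arm(commands=[{"translation": [0,-0.7,15],"roll": 0},{"translation": [0,0,12],"roll": 0},{"translation": [0,0,6],"roll": 0},{"translation": [0,0,4],"roll": 0},{"translation": [0,0,0],"roll": 0},{"translation": [0,0,0],"roll": 0}])

```text
time: 13.07
tool_pos: [0.4112, -0.1794, 0.0051]
tool_rot: [3.141, -0.001, 0.305]
contact_force: [-0.0, -0.7, 0.6]
opening: 0.0921
grip_force: 0.0
```

Call:
step_arm(commands=[{"translation": [0,0,0],"roll": 0},{"translation": [0,0,0],"roll": 0},{"translation": [0,0,0],"roll": 0},{"translation": [0,0,0],"roll": 0},{"translation": [0,0,0],"roll": 0},{"translation": [0,0,0],"roll": 0},{"translation": [0,0,0],"roll": 0},{"translation": [0,0,0],"roll": 0},{"translation": [0,0,0],"roll": 0},{"translation": [0,0,-10],"roll": 0},{"translation": [0,0,-25],"roll": 0},{"translation": [0,0,-35],"roll": 0},{"translation": [0,0,-35],"roll": 0},{"translation": [0,0,-35],"roll": 0},{"translation": [0,0,-35],"roll": 0},{"translation": [0,0,-20],"roll": 0},{"translation": [0,0,0],"roll": 0},{"translation": [0,0,0],"roll": 0}], fingers=0, grip_force=6)

```text
time: 14.57
tool_pos: [0.4111, -0.1793, 0.2001]
tool_rot: [3.14, -0.001, 0.305]
contact_force: [0.1, 1.1, -1.0]
opening: 0.0595
grip_force: 6.0
```

```bash
python3 go.py .4112 -.365 .2 -.794
```

```text
t 14.57 tool mm -55.6 177.1 0.1 roll 1.099 pose [ 0.4111 -0.1793  0.2001] [ 3.14e+00 -1.00e-03  3.05e-01] F [ 0.1  1.1 -1. ] op 0.0595 q6 0.68
```

Call:
step_arm(commands=[{"translation": [-7,22.1,0],"roll": 0},{"translation": [-7,22.1,0],"roll": 0},{"translation": [-7,22.1,0],"roll": 0},{"translation": [-7,22.1,0],"roll": 0},{"translation": [-7,22.1,0],"roll": 0},{"translation": [-7,22.1,0],"roll": 0},{"translation": [-7,22.1,0],"roll": 0},{"translation": [-7,22.1,0],"roll": 0},{"translation": [0,0,0],"roll": 0.1099},{"translation": [0,0,0],"roll": 0.1099},{"translation": [0,0,0],"roll": 0.1099},{"translation": [0,0,0],"roll": 0.1099},{"translation": [0,0,0],"roll": 0.1099},{"translation": [0,0,0],"roll": 0.1099},{"translation": [0,0,0],"roll": 0.1099},{"translation": [0,0,0],"roll": 0.1099},{"translation": [0,0,0],"roll": 0.1099},{"translation": [0,0,0],"roll": 0.1099}])

```text
time: 16.07
tool_pos: [0.4097, -0.3638, 0.197]
tool_rot: [-3.141, 0.004, -0.8]
contact_force: [-0.1, 0.4, -0.6]
opening: 0.0597
grip_force: 6.0
```

Call:
step_arm(commands=[{"translation": [0,0,0],"roll": 0},{"translation": [0,0,0],"roll": 0}])

```text
time: 16.23
tool_pos: [0.4099, -0.364, 0.1977]
tool_rot: [-3.141, 0.003, -0.791]
contact_force: [0.4, -1.2, 0.2]
opening: 0.0595
grip_force: 6.0
```

```bash
python3 go.py .5532 -.3645 .085 -.794
```

```text
t 16.23 tool mm 101.1 -101.6 112.7 roll 0.003 pose [ 0.4099 -0.364   0.1977] [-3.141e+00  3.000e-03 -7.910e-01] F [ 0.4 -1.2  0.2] op 0.0595 q6 1.5
```

```bash
python3 go.py .5515 -.3628 .072 -.794
```

```text
t 16.23 tool mm 98.7 -101.5 125.7 roll 0.003 pose [ 0.4099 -0.364   0.1977] [-3.141e+00  3.000e-03 -7.910e-01] F [ 0.4 -1.2  0.2] op 0.0595 q6 1.5
```

Call:
step_arm(commands=[{"translation": [15,-15.5,0],"roll": 0.003},{"translation": [20,-20.5,0],"roll": 0},{"translation": [20,-20.5,0],"roll": 0},{"translation": [20,-20.5,0],"roll": 0},{"translation": [15,-15.5,0],"roll": 0},{"translation": [8.7,-9,0],"roll": 0},{"translation": [0,0,20],"roll": 0},{"translation": [0,0,30],"roll": 0},{"translation": [0,0,30],"roll": 0},{"translation": [0,0,25],"roll": 0},{"translation": [0,0,15],"roll": 0},{"translation": [0,0,5],"roll": 0},{"translation": [0,0,0],"roll": 0},{"translation": [0,0,0],"roll": 0},{"translation": [0,0,0],"roll": 0},{"translation": [0,0,0],"roll": 0}])

```text
time: 17.57
tool_pos: [0.5527, -0.3648, 0.0761]
tool_rot: [-3.141, -0.003, -0.797]
contact_force: [0.8, 0.3, 0.2]
opening: 0.0596
grip_force: 6.0
```

```bash
python3 go.py .5515 -.3628 .056 -.794
```

```text
t 17.57 tool mm -2.3 -0.5 20.1 roll -0.003 pose [ 0.5527 -0.3648  0.0761] [-3.141e+00 -3.000e-03 -7.970e-01] F [0.8 0.3 0.2] op 0.0596 q6 1.67
```

Call:
step_arm(commands=[{"translation": [-1,-0.5,4],"roll": -0.003},{"translation": [-1,0,4],"roll": 0},{"translation": [0,0,2],"roll": 0},{"translation": [0,0,2],"roll": 0},{"translation": [0,0,2],"roll": 0},{"translation": [0,0,1],"roll": 0},{"translation": [0,0,1],"roll": 0},{"translation": [0,0,0],"roll": 0}])

```text
time: 18.23
tool_pos: [0.551, -0.3625, 0.0584]
tool_rot: [3.142, 0.0, -0.794]
contact_force: [-0.8, -0.6, 1.9]
opening: 0.0598
grip_force: 6.0
```

Call:
step_arm(commands=[{"translation": [0,0,1],"roll": 0},{"translation": [0,0,1],"roll": 0},{"translation": [0,0,1],"roll": 0},{"translation": [0,0,0],"roll": 0},{"translation": [0,0,0],"roll": 0}])

```text
time: 18.65
tool_pos: [0.551, -0.3624, 0.0555]
tool_rot: [3.142, 0.0, -0.794]
contact_force: [-1.0, -0.1, 0.3]
opening: 0.0592
grip_force: 6.0
```

Call:
step_arm(commands=[{"translation": [0,0,0.7],"roll": 0},{"translation": [-1,0,0.3],"roll": 0},{"translation": [-1,0,0.3],"roll": 0},{"translation": [-1,0,0.3],"roll": 0},{"translation": [0,0,0],"roll": 0},{"translation": [0,0,0],"roll": 0}])

```text
time: 19.15
tool_pos: [0.5488, -0.3603, 0.0539]
tool_rot: [3.141, 0.0, -0.794]
contact_force: [-0.7, 0.5, 0.7]
opening: 0.06
grip_force: 6.0
```

Call:
step_arm(commands=[{"translation": [-1,0,0.3],"roll": 0},{"translation": [-1,0,0.3],"roll": 0},{"translation": [0,0,0],"roll": 0},{"translation": [0,0,0],"roll": 0}])

```text
time: 19.48
tool_pos: [0.5474, -0.3588, 0.0533]
tool_rot: [3.142, 0.0, -0.794]
contact_force: [-0.5, -0.2, 0.8]
opening: 0.0598
grip_force: 6.0
```

Call:
step_arm(commands=[{"translation": [-1,0,0.3],"roll": 0},{"translation": [-1,0,0.3],"roll": 0},{"translation": [0,0,0],"roll": 0},{"translation": [0,0,0],"roll": 0}])

```text
time: 19.82
tool_pos: [0.5466, -0.358, 0.0531]
tool_rot: [-3.142, -0.002, -0.794]
contact_force: [1.9, -1.5, 1.2]
opening: 0.06
grip_force: 6.0
```

Call:
step_arm(commands=[{"translation": [-1,0,0.2],"roll": 0},{"translation": [0,0,0],"roll": 0},{"translation": [0,0,0],"roll": 0}])

```text
time: 20.07
tool_pos: [0.5463, -0.3577, 0.0533]
tool_rot: [-3.141, -0.003, -0.794]
contact_force: [2.7, -3.8, 1.3]
opening: 0.0596
grip_force: 6.0
```

Call:
step_arm(commands=[{"translation": [0.3,0,0.5],"roll": 0},{"translation": [0,0,0.5],"roll": 0},{"translation": [0,0,0],"roll": 0},{"translation": [0,0,0],"roll": 0}])

```text
time: 20.4
tool_pos: [0.5464, -0.3579, 0.0527]
tool_rot: [-3.141, -0.003, -0.794]
contact_force: [2.9, -4.2, 4.5]
opening: 0.0598
grip_force: 6.0
```

Call:
step_arm(commands=[{"translation": [0,0,0],"roll": 0},{"translation": [0,0,0],"roll": 0},{"translation": [0,0,0],"roll": 0},{"translation": [0,0,0],"roll": 0},{"translation": [0,0,0],"roll": 0},{"translation": [0,0,0],"roll": 0},{"translation": [0,0,0],"roll": 0},{"translation": [0,0,0],"roll": 0},{"translation": [0,0,-5],"roll": 0},{"translation": [0,0,-15],"roll": 0},{"translation": [0,0,-30],"roll": 0},{"translation": [0,0,-35],"roll": 0},{"translation": [0,0,-35],"roll": 0},{"translation": [0,0,-30],"roll": 0},{"translation": [-20,20,0],"roll": 0},{"translation": [-30,30,0],"roll": 0},{"translation": [-30,30,0],"roll": 0},{"translation": [-30,30,0],"roll": 0},{"translation": [0,0,0],"roll": 0}], fingers=1)

```text
time: 21.98
tool_pos: [0.3859, -0.354, 0.2014]
tool_rot: [3.14, 0.005, -0.797]
contact_force: [1.5, -0.8, -0.2]
opening: 0.0917
grip_force: 0.0
```

```bash
python3 - <<'E'
from h import *; import cv2
from cell import read_camera
Q,t=deckT([.5341,-.3451,-.7939]); g=np.linspace(0,2*np.pi,60)
c=lambda x,z,r=.03:np.c_[x+r*np.cos(g),r*np.sin(g),0*g+z]
out=[]
for cam,(u,v) in(("side",(320,205)),("top",(305,140))):
    a=cv2.resize(read_camera(cam)[v:v+100,u:u+100],None,fx=4,fy=4,interpolation=cv2.INTER_CUBIC)[:,:,::-1].copy(); b=a.copy()
    px=lambda P:((proj(cam,Q.apply(P)+t)-[u,v]+.5)*4-.5).astype(np.int32)
    for z,col in((.024,(0,0,255)),(.026,(255,0,255)),(0,(255,0,0))): cv2.polylines(a,[px(c(.03,z))],True,col,1)
    cv2.polylines(a,[px([[0,.05,0],[.1,.05,0],[.1,-.05,0],[0,-.05,0]])],True,(0,255,0),1)
    out.append(np.vstack([b,a]))
cv2.imwrite("pics/s5.png",cv2.resize(np.hstack(out),(600,600),interpolation=cv2.INTER_AREA))
E
```

```text
(no output)
```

View pics/s5.png

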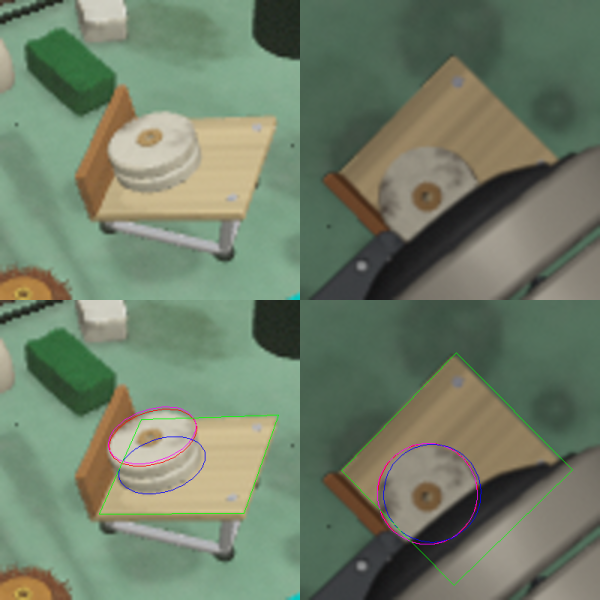

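Both wheels lie flat and stacked against the backstop. The predicted outlines fit in both views, with the hub at side crop (150,137), and the arm is clear. Handing in.

```bash
python3 -c "
from cell import *
print(hand_in())"
```

```text
the job is handed in; nothing more can be done
None
```

I put both white felt wheels away on the rack, one flat in the middle of the deck and the other squarely on top. Both rims are against the backstop, the bristle wheel was not touched, and I handed the job in at about 22 s; it returned no verdict.

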